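Lock the recipe stand's stem at its length mark

ROBOT

A 6-joint arm with a two-finger parallel gripper is mounted at the origin on a cart in front of the work surface, level with it; the furniture and walls round the work are solid. World frame = base frame: x ahead of the robot, y to its left, z up, the work surface at z = 0. Lengths are in m, angles in rad, forces in N, time in s.
With the tool pointing down it reaches from about 0.275 to 0.875 m from the base axis. Payload 12.5 kg.
Tool frame: the origin (TCP) lies on the centre line of the jaws, within the pads' length; the fingertips stand r.finger_overhang ahead of it and the grasp point (between the pads) lies 3 mm ahead of it (r.finger_overhang is the distance from the TCP to the fingertips, in m); z points along the fingers, y is the line along which they close (so a half turn about z gives the same grasp; the last joint's range is limited). The gripper opens to 85 mm and grips with 20 to 120 N. Pads are 22 mm wide; open, the fingers measure 114 mm over their backs; the gripper's body (76 mm by 85 mm) begins 54 mm behind the grasp point. The pads swing forward as they close: fully open they stand 13 mm farther back than shut.
Start: joints at [-1.357, 0.351, 1.652, -0, 1.139, -0.085], TCP at [0.162, -0.526, 0.253] pointing down, gripper open.
Joint ranges: [-2.75, 2.75], [-0.79, 2.1], [0.01, 2.65], [-1.57, 4.71], [0.07, 3.14], [-2.87, 2.87]. Speed limits (rad/s): [2.22, 2.22, 2.79, 3.14, 3.14, 3.14].

INTERFACE

Orientations are given as a unit quaternion [x, y, z, w].
In Python, from cell import r, optics gives the robot as it stands. The module is installed in compiled form; this text tells all that it offers. Calls block until the motion is done:
- r.move_to(position, orientation): joint-space move of the TCP to a pose.
- r.move_linear(position, rot=None, vel=0.15): straight line of the TCP; rot=None keeps the orientation; vel is the mean speed in m/s.
- r.set_joints(angles): joint-space move.
- r.set_gripper(opening, squeeze=None): opening from 0.0 (shut) to 1.0 (fully open); squeeze is the grip in N (None keeps the last); returns when the fingers have stopped.
- r.sleep(seconds).
- r.inverse_kinematics(position, orientation): joint angles nearest the present ones, or None.
- optics.get_image(name): name is "side" or "top"; returns a dict with "pixels" (420x560x3 uint8, red, green, blue), "depth" (420x560 float32, m along the optical axis (not along the pixel's ray), 0 where there is no reading), "fx", "fy", "cx", "cy" (pixels), "D" ([k1, k2, p1, p2, k3] as OpenCV has them; the pictures are not rectified), "camera_from_world" (4x4, takes a point from world to camera coordinates). Camera axes: x right, y down, z forward; pixel columns grow to the right and rows downward; lengths in m; the calibration is good to about 2 mm. A picture is of the moment at which its call begins.
A pose or a line that the arm cannot do raises r.PlanningError and nothing moves.
- r.hand_in(): hands the job in; it is judged then, once.
Readings, each from a call of its own:
- r.current_t(): time.
- r.current_q(): joint angles.
- r.current_qvel(): joint speeds.
- r.current_effort(): joint torques, N m.
- r.current_tool_pos(): TCP position.
- r.current_ee_rot(): TCP orientation.
- r.current_contact_force(): force on the tool from outside, world axes, zero at the start.
- r.current_torque(): the same for the moment, N m.
- r.current_opening(): opening from 0.0 (shut) to 1.0 (fully open).
- r.current_finger_force(): force on a finger pad.
Only numpy, scipy, OpenCV 4.12 (cv2) and the standard library are available. Lean on these libraries where they do the work, as an engineer would, in place of code of your own. Each camera call takes 0.05 s, during which the arm holds its last target. There are 200 camera calls.

TASK

Take the steel stem out of the wooden block and stand it in the tube of the recipe stand, with the lower edge of its orange ring level with the tube's rim. Only once it is there, and while still holding it at that length, push the red cam lever round anticlockwise (seen from above) until it is fully closed against its stop; the hand that grips the stem can turn with it and push the lever along. Finish still holding the stem at the mark, for it would sink if let go, and leave the turquoise tin, the brown-capped jar and the green bowl where they are.

Things in the scene. Friction and masses are not known exactly. Their poses are not given: they have to be found in the camera images.
- stem: Loose round steel stem, 16 mm thick, 140 mm long, 0.1 to 0.2 kg, upright in the block's middle hole; foot chamfered 2.5 x 4 mm, black cap (no wider) on the top 18 mm. Origin: centre of its foot; z up along it. Orange ring painted from 60 to 68 mm above the foot. Round: grip it at any yaw; it may turn in the tube, and only the grip keeps it at a height.
- stem_mark (a point): Length mark: the point on the stem's axis at the lower edge of the orange ring, 60 mm above the foot, 80 mm below the top.
- block: Fixed wooden block 60 x 120 x 45 mm (its x, y, z) with three holes of 18 mm in a row along its y at -37, 0 and +37 mm, each 35 mm deep (floor 10 mm above the worktop). Origin: centre of its underside. It may be left or right of the stand.
- stand: Recipe stand, standing fast: dark round foot 120 mm wide, 10 mm thick; upright aluminium tube, 40 mm outer diameter, rim 90 mm above the worktop, bore 19 mm wide, 80 mm deep (floor 10 mm above the worktop): a stem let go drops to 20 mm below the mark. A black ring 51 mm wide round the tube carries the red lever. Origin: centre of the underside; z up.
- collar_rim (a point): Centre of the mouth of the stand's tube, level with its rim, 90 mm above the worktop.
- cam_lever (a joint): Angle of the red cam lever about the tube's axis, rad: 0 open, 0.8 closed (end stop); it grows as the lever goes anticlockwise seen from above. It starts between 0 and 0.12. Friction about 0.08 N m keeps it where it is (about 4 N at the tab); it clamps nothing by itself.
- lever_tab (a point): Middle of the lever's upright red tab: a radial plate 6 mm thick beside the tube's mouth, 12 to 36 mm from the tube's axis, 6 to 54 mm above the rim; this point is 24 mm from the axis, 30 mm above the rim. At joint 0 it lies on the stand's -x side. The flank of a finger gripping the stem, its tip 10 to 45 mm above the rim, meets the tab as the gripper turns anticlockwise about the stem.
- tin: Loose turquoise food tin, 58 mm in diameter, 72 mm tall, origin under its centre; a bystander.
- pepper_jar: Loose glass spice jar with a dark brown cap, 44 mm in diameter, 96 mm tall, origin under its centre; a bystander.
- green_bowl: Loose green bowl, 115 mm in diameter, 59 mm tall, origin under its centre; a bystander.

How it is judged:
By the outcome, as a careful person would: the job done as asked, in the order asked, and still so for the second after the job is handed in, while the arm keeps its last pose, push and grip.
It also fails if it takes over 48 s, if anything falls off the work surface, if the arm or the gripper's body presses on something with over 40 N, if the wrist force passes 120 N, or if a joint passes its speed limit or range.

## Working session

There is one attempt and no reset: what is moved stays moved. The work goes in short steps, each a Python script; the robot and the scene stay as the last script left them, time stands still between calls to the robot, and variables do not carry over. Pictures are saved under pics/ and viewed, at most 10 in all, crops included, and the job is handed in when it is done.

```bash
mkdir -p pics
cat > h.py <<'E'
import numpy as np, cv2
from cell import r, optics
def cloud(im):
    "world xyz per pixel"
    K=np.array([[im["fx"],0,im["cx"]],[0,im["fy"],im["cy"]],[0,0,1]]);d=im["depth"]
    H,W=d.shape;u,v=np.meshgrid(np.arange(W),np.arange(H))
    n=cv2.undistortPoints(np.stack([u,v],-1).reshape(-1,1,2).astype(np.float64),K,np.array(im["D"],float)).reshape(H,W,2)
    P=np.dstack([n[...,0]*d,n[...,1]*d,d]);T=np.linalg.inv(np.array(im["camera_from_world"]))
    X=P@T[:3,:3].T+T[:3,3];X[d==0]=np.nan
    return X
def save(im,name):
    cv2.imwrite("pics/"+name,cv2.cvtColor(im["pixels"],cv2.COLOR_RGB2BGR))
E
python3 - <<'E'
from h import *
for n in ("top","side"):
    im=optics.get_image(n);save(im,n+"1.png");np.save(n+"1.npy",cloud(im))
    np.save(n+"1px.npy",im["pixels"])
    T=np.linalg.inv(np.array(im["camera_from_world"]));print(n,T.round(3).tolist(),im["fx"],im["D"])
print(r.finger_overhang,r.current_t(),r.current_ee_rot())
E
```

```text
top [[-0.019, -0.988, 0.154, 0.276], [-1.0, 0.016, -0.021, -0.075], [0.019, -0.154, -0.988, 1.332], [0.0, 0.0, 0.0, 1.0]] 542.8262925372345 [-0.12863925  0.          0.          0.          0.        ]
side [[0.93, -0.138, 0.34, 0.141], [-0.366, -0.417, 0.832, -0.934], [0.027, -0.898, -0.439, 0.571], [0.0, 0.0, 0.0, 1.0]] 428.5757205138795 [0.03562046 0.         0.         0.         0.        ]
0.022 0.1 [ 9.88861644e-01  1.48836634e-01 -3.89154884e-05 -5.52087957e-04]
```

View pics/top1.png

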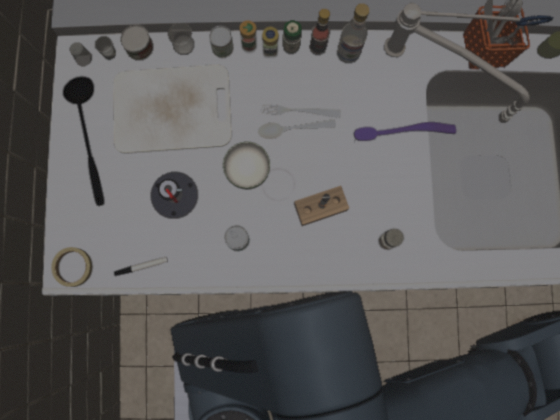

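View pics/side1.png

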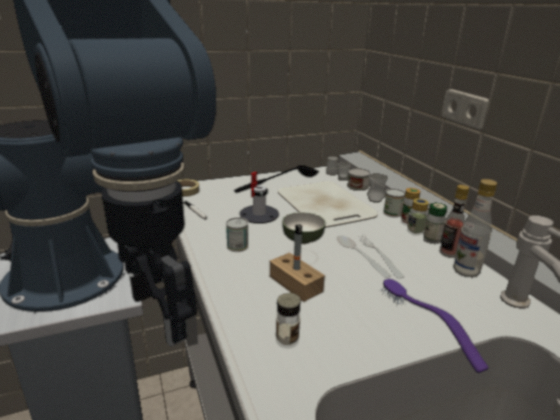

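The top view shows the stand at about (174,194) with its red lever at (172,194), and the block at (321,205) with the stem near (324,200). The bowl is at (247,165), the tin at (236,237) and the jar at (392,239). The side view agrees: block and stem at (297,265), stand at (260,205). Next I'll measure them.

Run:
```python
from h import *
X=np.load("top1.npy");px=np.load("top1px.npy").astype(int);S=np.load("side1.npy");sp=np.load("side1px.npy").astype(int)
def win(A,c,h): 
    u,v=c; return A[v-h:v+h+1,u-h:u+h+1].reshape(-1,3)
def q(P,lo,hi): return P[(P[:,2]>lo)&(P[:,2]<hi)]
print("table z",np.nanmedian(win(X,(300,250),5),0), np.nanmedian(win(X,(150,230),4),0))
# block
B=q(win(X,(321,205),34),.036,.054);rect=cv2.minAreaRect((B[:,:2]*1000).astype(np.float32));print("block",rect,np.median(B[:,2]),len(B))
print("stem hi",q(win(X,(321,205),34),.08,.3).round(3).tolist()[:40])
F=q(win(X,(174,194),32),.005,.018);e=cv2.minEnclosingCircle((F[:,:2]*1000).astype(np.float32));print("foot",e,F.mean(0))
R=q(win(X,(174,194),25),.08,.1);print("rim",len(R),R.mean(0), cv2.minEnclosingCircle((R[:,:2]*1000).astype(np.float32)))
def red(A,p,c,h):
    a=win(A,c,h);b=win(p,c,h);m=(b[:,0]>b[:,1]*1.7+15)&(b[:,0]>b[:,2]*1.7+15);return a[m]
Tb=red(X,px,(174,194),25);print("tab top",Tb.round(3).tolist())
Ts=red(S,sp,(256,190),30);print("tab side",Ts.round(3).tolist()[:60])
for n,c,h in(("bowl",(247,165),28),("tin",(236,237),16),("jar",(392,239),16)):
    Q=q(win(X,c,h),.02,.2);print(n,cv2.minEnclosingCircle((Q[:,:2]*1000).astype(np.float32)),Q[:,2].max())
# side: stem
Q=S[215:275,280:315].reshape(-1,3);Q=q(Q,.06,.2);print("stem side",len(Q),np.nanmedian(Q,0),Q[:,2].max())
Q=S[180:222,240:282].reshape(-1,3);Q=q(Q,.03,.08);print("tube side",len(Q),np.nanmedian(Q,0))
a=cv2.imread("pics/top1.png");b=cv2.imread("pics/side1.png")
f=lambda i,u0,u1,v0,v1:cv2.resize(i[v0:v1,u0:u1],(400,300),interpolation=cv2.INTER_CUBIC)
o=np.vstack([np.hstack([f(a,134,214,164,224),f(a,281,361,175,235)]),np.hstack([f(b,220,300,165,225),f(b,250,350,220,295)])])
cv2.imwrite("pics/crop1.png",np.clip(o*1.6,0,255).astype(np.uint8))
```

```text
table z [ 0.37403796 -0.15171364  0.00042284] [ 4.29546410e-01  2.18611971e-01 -3.98228487e-05]
block ((479.77996826171875, -203.89227294921875), (60.46424102783203, 121.29412841796875), 17.845788955688477) 0.04553632499016902 1081
stem hi [[0.487, -0.2, 0.149], [0.486, -0.201, 0.154], [0.486, -0.204, 0.152], [0.485, -0.206, 0.155], [0.486, -0.208, 0.149], [0.485, -0.197, 0.147], [0.483, -0.199, 0.155], [0.484, -0.202, 0.148], [0.484, -0.204, 0.151], [0.483, -0.206, 0.154], [0.484, -0.208, 0.15], [0.484, -0.21, 0.152], [0.482, -0.197, 0.148], [0.483, -0.2, 0.146], [0.481, -0.201, 0.155], [0.482, -0.204, 0.149], [0.482, -0.206, 0.147], [0.481, -0.208, 0.153], [0.482, -0.21, 0.151], [0.48, -0.195, 0.147], [0.479, -0.197, 0.152], [0.479, -0.199, 0.151], [0.479, -0.201, 0.151], [0.479, -0.204, 0.151], [0.48, -0.206, 0.148], [0.479, -0.208, 0.154], [0.479, -0.21, 0.151], [0.479, -0.196, 0.14], [0.477, -0.197, 0.151], [0.478, -0.2, 0.147], [0.477, -0.201, 0.151], [0.477, -0.203, 0.152], [0.477, -0.206, 0.153], [0.477, -0.208, 0.149], [0.478, -0.211, 0.147], [0.48, -0.196, 0.119], [0.478, -
[... 1925 characters left out ...]
 [0.501, 0.148, 0.114], [0.486, 0.139, 0.116], [0.49, 0.142, 0.114], [0.493, 0.143, 0.113], [0.497, 0.145, 0.112], [0.501, 0.149, 0.11], [0.484, 0.141, 0.112], [0.486, 0.138, 0.113], [0.488, 0.136, 0.114], [0.493, 0.143, 0.11], [0.498, 0.148, 0.108], [0.545, 0.345, 0.022], [0.484, 0.144, 0.108], [0.487, 0.142, 0.109]]
bowl ((577.8847045898438, -24.005861282348633), 58.39952850341797) 0.06514607495715374
tin ((402.5497741699219, 1.7711397409439087), 28.954849243164062) 0.07688643087801417
jar ((391.36236572265625, -364.6048278808594), 22.390064239501953) 0.10250478783248118
stem side 303 [ 0.47654267 -0.2081681   0.10786384] 0.15365544923854058
tube side 230 [0.50605581 0.14298907 0.0577471 ]
```

View pics/crop1.png

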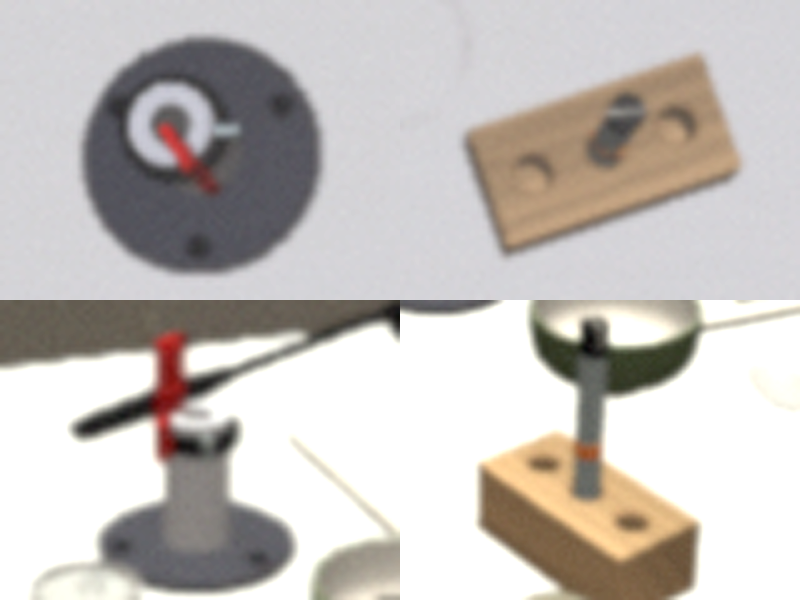

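The crops show the stand from above with its rim at about (169,188) and the lever pointing down-right. The pin on the right is presumably the stop. The stem is upright in the middle hole, with its ring just above the block. Next I'll refine the tube and stem centres and check IK for the whole plan.

```bash
cat >> h.py <<'E'
from scipy.optimize import least_squares
from scipy.spatial.transform import Rotation as Ro
def ray(im,uv,z):
    "intersect pixels with world plane z"
    K=np.array([[im["fx"],0,im["cx"]],[0,im["fy"],im["cy"]],[0,0,1]])
    n=cv2.undistortPoints(np.asarray(uv,float).reshape(-1,1,2),K,np.array(im["D"],float)).reshape(-1,2)
    T=np.linalg.inv(np.array(im["camera_from_world"]));d=np.c_[n,np.ones(len(n))]@T[:3,:3].T
    return T[:3,3]+d*((z-T[2,3])/d[:,2])[:,None]
def circ(P,rad=None):
    f=(lambda p:np.hypot(*(P[:,:2]-p[:2]).T)-(p[2] if rad is None else rad))
    s=least_squares(f,[*P[:,:2].mean(0),rad or .03],loss="soft_l1",f_scale=.001);return s.x.round(4),np.abs(f(s.x)).mean().round(5)
def quat(yaw):  # tool down, tool y axis pointing at angle yaw in the world
    y=np.array([np.cos(yaw),np.sin(yaw),0]);z=np.array([0,0,-1.]);x=np.cross(y,z)
    return Ro.from_matrix(np.c_[x,y,z]).as_quat()
E
python3 - <<'E'
from h import *
im=optics.get_image("top");X=cloud(im);px=im["pixels"];g=px.mean(2)
def near(p,rad): return np.hypot(X[...,0]-p[0],X[...,1]-p[1])<rad
def outer(m,z):
    m=m.astype(np.uint8);c=max(cv2.findContours(m,cv2.RETR_EXTERNAL,cv2.CHAIN_APPROX_NONE)[0],key=cv2.contourArea)
    return ray(im,c.reshape(-1,2),z)
s=(.512,.156)
m=near(s,.09)&(X[...,2]<.03)&(g<95);m=cv2.morphologyEx(m.astype(np.uint8),cv2.MORPH_CLOSE,np.ones((9,9)))
print("foot",circ(outer(m,.01)),circ(outer(m,.01),.0595))
v,u=np.where(near(s,.04)&(abs(X[...,2]-.09)<.012));print("rim gray",np.sort(g[v,u]).astype(int)[::30])
m=near(s,.035)&(abs(X[...,2]-.09)<.01)&(g>100)
print("rim bright",m.sum(),circ(outer(m,.09)),circ(outer(m,.09),.0195))
P=X[m];print("bright centroid",P.mean(0))
m=near((.48,-.204),.03)&(X[...,2]>.142);print("stem depth",X[m].mean(0),m.sum(),circ(outer(m,.15)),circ(outer(m,.15),.0075))
S=optics.get_image("side");Y=cloud(S)
m=(np.hypot(Y[...,0]-.48,Y[...,1]+.204)<.03)&(Y[...,2]>.055)&(Y[...,2]<.16)
P=Y[m];print("stem side fit",len(P),circ(P,.008))
m=(np.hypot(Y[...,0]-.512,Y[...,1]-.156)<.04)&(Y[...,2]>.02)&(Y[...,2]<.065)
P=Y[m];print("tube side fit",len(P),circ(P,.02))
for deg in (122,302):
  for p in ((.48,-.204,.25),(.48,-.204,.111),(.512,.156,.28),(.512,.156,.131)):
    print(deg,p,[None if (q:=r.inverse_kinematics(p,quat(np.radians(deg+a)))) is None else float(np.round(q[5],2)) for a in (0,60,110)])
E
```

```text
foot (array([0.5153, 0.1578, 0.0583]), np.float64(0.00056)) (array([0.5153, 0.1578, 0.0595]), np.float64(0.00122))
rim gray [ 33  40  45  53  69  82 100 113 121 125 127]
rim bright 134 (array([0.5164, 0.159 , 0.017 ]), np.float64(0.00279)) (array([0.5152, 0.1586, 0.0195]), np.float64(0.0039))
bright centroid [0.51773105 0.15945759 0.09036168]
stem depth [ 0.4792111  -0.20302612  0.15091662] 47 (array([ 0.4794, -0.2031,  0.0076]), np.float64(0.00062)) (array([ 0.4794, -0.2031,  0.0075]), np.float64(0.00062))
stem side fit 304 (array([ 0.4793, -0.2021,  0.008 ]), np.float64(0.00098))
tube side fit 179 (array([0.5151, 0.1608, 0.02  ]), np.float64(0.00122))
122 (0.48, -0.204, 0.25) [-2.62, 2.62, 1.74]
122 (0.48, -0.204, 0.111) [-2.62, 2.62, 1.74]
122 (0.512, 0.156, 0.28) [-1.92, None, 2.44]
122 (0.512, 0.156, 0.131) [-1.92, None, 2.44]
302 (0.48, -0.204, 0.25) [0.52, -0.53, -1.4]
302 (0.48, -0.204, 0.111) [0.52, -0.53, -1.4]
302 (0.512, 0.156, 0.28) [1.22, 0.17, -0.7]
302 (0.512, 0.156, 0.131) [1.22, 0.17, -0.7]
```

Run:
```python
from h import *
q=quat(np.radians(302));x,y=.4794,-.203
r.move_to([x,y,.25],q);r.set_gripper(1.0)
r.move_linear([x,y,.111],vel=.12)
print("pre",r.current_tool_pos(),r.current_contact_force())
r.set_gripper(0.0,60);r.sleep(.3)
p=np.array(r.current_tool_pos());np.save("grasp.npy",p)
print(p,r.current_opening(),r.current_finger_force(),r.current_contact_force(),r.current_t())
r.move_linear([x,y,.28],vel=.12)
print(r.current_tool_pos(),r.current_contact_force(),r.current_opening(),r.current_t())
r.move_to([.5153,.158,.28],q)
print(r.current_tool_pos(),r.current_t())
a=optics.get_image("side");save(a,"side2.png");b=optics.get_image("top");save(b,"top2.png")
Y=cloud(a)
m=(np.hypot(Y[...,0]-.515,Y[...,1]-.158)<.03)&(Y[...,2]>.17)&(Y[...,2]<.245);P=Y[m]
for lo in (.17,.19,.21):
    k=P[(P[:,2]>lo)&(P[:,2]<lo+.02)];print(lo,len(k),len(k)>5 and circ(k,.008))
A=a["pixels"].astype(int);o=(A[...,0]>A[...,1]*1.5+10)&(A[...,0]>A[...,2]*1.8+10)&m
print("orange",o.sum(),Y[o][:,2].round(4))
cv2.imwrite("pics/c2.png",cv2.resize(cv2.cvtColor(a["pixels"],cv2.COLOR_RGB2BGR)[60:240,160:400],(800,600),interpolation=cv2.INTER_CUBIC))
```

```text
pre [ 0.47971928 -0.20317306  0.1115914 ] [-0.2218583  -0.59486525  0.01639758]
[ 0.47960372 -0.20316771  0.111202  ] 0.16161327985064036 58.788718320429325 [ 0.24914545 -2.27545958  3.22515983] 4.3333
[ 0.47916161 -0.20286853  0.27935206] [-0.21201964  0.23698016 -1.73213852] 0.16074267781852208 5.8917
[0.51553354 0.15712533 0.27993342] 7.25
0.17 16 (array([0.5142, 0.1467, 0.008 ]), np.float64(0.00215))
0.19 43 (array([0.5139, 0.1584, 0.008 ]), np.float64(0.00151))
0.21 42 (array([0.5138, 0.1584, 0.008 ]), np.float64(0.00146))
orange 3 [0.2432 0.2436 0.2426]
```

View pics/c2.png

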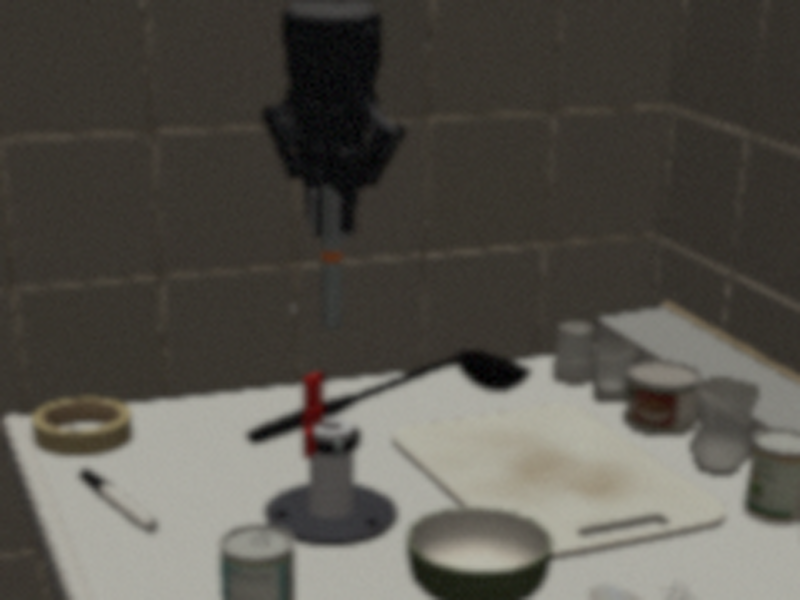

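The stem is held upright above the tube, with its ring at about (332,257) in the crop and the tube mouth at (335,435). The side camera puts the stem about 1–2 mm short in x and y, so I'll nudge it and insert with force checks.

Run:
```python
from h import *
g=np.load("grasp.npy");c=np.array([.516,.159])
r.move_linear([*c,.196],vel=.12);r.sleep(.2)
f=lambda:np.mean([(r.sleep(.02),r.current_contact_force())[1] for _ in range(6)],0)
f0=f();print("f0",f0.round(2),r.current_tool_pos().round(4) if hasattr(r.current_tool_pos(),'round') else r.current_tool_pos())
zs=[.188,.182,.172,.162,.152,.142,.1312]
for z in zs:
    r.move_linear([*c,z],vel=.05)
    d=f()-f0;print(z,c.round(4),d.round(2),np.round(r.current_tool_pos(),4),round(r.current_t(),2))
    if d[2]>12: print("STOP");break
    if np.hypot(*d[:2])>4: c=c+.0006*d[:2]/np.hypot(*d[:2])
S=optics.get_image("side");save(S,"side3.png")
cv2.imwrite("pics/c3.png",np.clip(1.8*cv2.resize(cv2.cvtColor(S["pixels"],cv2.COLOR_RGB2BGR)[140:230,200:320],(800,600),interpolation=cv2.INTER_CUBIC),0,255).astype(np.uint8))
```

```text
f0 [ 0.08  0.01 -1.65] [0.5162 0.1591 0.1964]
0.188 [0.516 0.159] [0.07 0.15 0.43] [0.516  0.159  0.1879] 8.91
0.182 [0.516 0.159] [-0.3  -0.25  0.4 ] [0.516 0.159 0.182] 9.28
0.172 [0.516 0.159] [-0.07  0.1   0.4 ] [0.5161 0.159  0.172 ] 9.72
0.162 [0.516 0.159] [-0.21  0.25  0.39] [0.5161 0.159  0.162 ] 10.18
0.152 [0.516 0.159] [ 0.49 -0.08  0.43] [0.5161 0.159  0.152 ] 10.62
0.142 [0.516 0.159] [ 0.01 -0.31  0.79] [0.5161 0.159  0.142 ] 11.07
0.1312 [0.516 0.159] [0.11 0.06 0.47] [0.5161 0.159  0.1312] 11.54
```

View pics/c3.png

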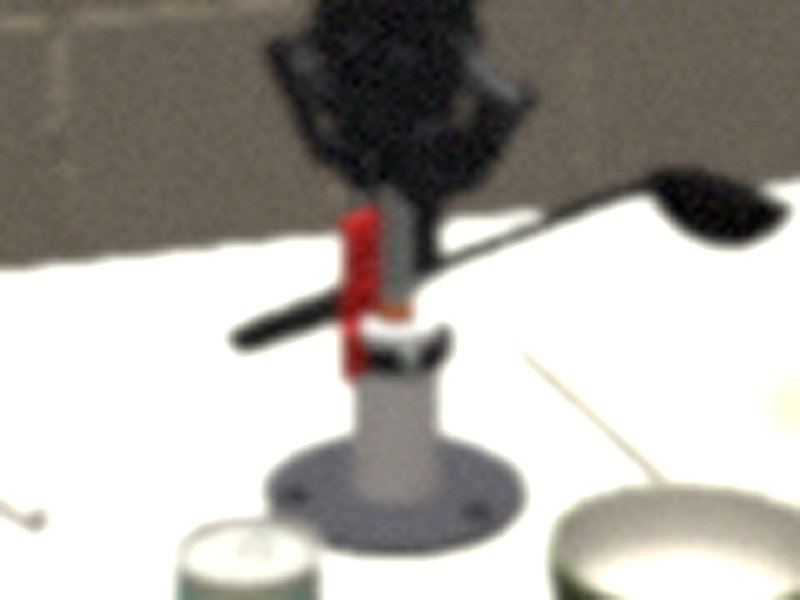

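The stem is in the tube with only the orange ring showing above the rim, at about (397,312) in the crop, and side forces are near zero. I'll check the height by comparing the ring's height in the earlier side pictures, where the in-block one is known.

Run:
```python
from h import *
S=optics.get_image("side");T=np.linalg.inv(np.array(S["camera_from_world"]))
def zring(fn,ax,zc):
    A=cv2.cvtColor(cv2.imread("pics/"+fn),cv2.COLOR_BGR2RGB).astype(float)
    K=np.array([[S["fx"],0,S["cx"]],[0,S["fy"],S["cy"]],[0,0,1]]);M=np.array(S["camera_from_world"])
    u,v=cv2.projectPoints(np.array([[*ax,zc]]),cv2.Rodrigues(M[:3,:3])[0],M[:3,3],K,np.array(S["D"]))[0].ravel()
    u0,v0=int(round(u)),int(round(v));w=np.clip(A[...,0]-A[...,2]-6,0,None)/1.0
    W=np.zeros_like(w);W[v0-6:v0+7,u0-4:u0+5]=w[v0-6:v0+7,u0-4:u0+5]
    U,V=np.meshgrid(np.arange(560),np.arange(420));c=[(W*U).sum()/W.sum(),(W*V).sum()/W.sum()]
    d=ray(S,[c],0)[0]-T[:3,3];d2=d[:2];s=((np.array(ax)-T[:2,3])@d2)/(d2@d2)
    return np.round([u,v,*c],2),round(T[2,3]+s*d[2],4), W[v0-6:v0+7,u0-1:u0+2].sum(1).astype(int)
print(zring("side1.png",(.4794,-.203),.074),"expect .074")
print(zring("side2.png",(.5153,.158),.243),"expect",.2799-.1012+.064)
print(zring("side3.png",(.516,.159),.094),"expect .094")
t=[];[ (r.sleep(.02),t.append(r.current_tool_pos())) for _ in range(8)];print(np.mean(t,0),np.std(t,0),r.current_q()[5],r.current_t())
```

```text
(array([297.18, 256.72, 296.66, 258.13]), np.float64(0.0703), array([  0,   0,   0,   0,  29, 101, 166, 188, 137,  50,   2,   0,   0])) expect .074
(array([259.84, 136.25, 259.55, 136.67]), np.float64(0.2418), array([  0,   0,   0,   0,  12,  71, 132, 144,  91,  24,   0,   0,   0])) expect 0.24269999999999997
(array([259.78, 186.3 , 258.08, 185.05]), np.float64(0.0979), array([  0,   0,   0,   0,  13,  59, 110, 100,  39,   4,   0,   0,   0])) expect .094
[0.51608716 0.15902369 0.1313414 ] [1.81148471e-05 7.56212604e-06 1.49879002e-05] 1.2249589544917139 11.775
```

Relative to the known in-block picture, the ring agrees with kinematics to about 0.5 mm, so the stem is at the mark. Now I'll turn joint 6 anticlockwise in steps, watching the moment.

Run:
```python
from h import *
q0=np.array(r.current_q());np.save("q0.npy",q0)
def rd(): 
    a=[];
    for _ in range(4): r.sleep(.02);a.append(np.r_[r.current_contact_force(),r.current_torque()])
    return np.mean(a,0)
b=rd();a=0
while a<100:
    a+=15 if a==0 else (5 if a<55 else 2)
    q=q0.copy();q[5]-=np.radians(a);r.set_joints(q);d=rd()-b
    print(a,round(np.degrees(q0[5]-r.current_q()[5]),2),d.round(2),round(r.current_tool_pos()[2],4),round(r.current_t(),2))
    if abs(d[5])>.3 or np.linalg.norm(d[:3])>20: print("STOP");break
    if r.current_t()>34: break
T=optics.get_image("top");save(T,"top4.png");S=optics.get_image("side");save(S,"side4.png")
f=lambda i,u0,u1,v0,v1:cv2.resize(cv2.cvtColor(i["pixels"],cv2.COLOR_RGB2BGR)[v0:v1,u0:u1],(400,400),interpolation=cv2.INTER_CUBIC)
cv2.imwrite("pics/c4.png",np.clip(1.8*np.hstack([f(T,134,214,154,234),f(S,210,310,140,240)]),0,255).astype(np.uint8))
```

```text
15 14.76 [ 0.21 -0.28  0.22  0.01  0.01  0.04] 0.1313 12.27
20 19.77 [-0.01  1.62  0.17  0.22 -0.01  0.01] 0.1313 12.58
25 24.85 [-1.3   5.48  0.41  0.8   0.18 -0.07] 0.1313 12.9
30 29.86 [-1.11  5.64  0.39  0.85  0.21 -0.02] 0.1313 13.22
35 34.86 [-1.63  5.29  0.54  0.83  0.23 -0.03] 0.1313 13.53
40 39.86 [-1.08  5.86  1.2   0.85  0.28 -0.06] 0.1313 13.85
45 44.87 [-1.85  5.84  1.3   0.83  0.31 -0.03] 0.1313 14.17
50 49.86 [-2.14  5.57  1.3   0.82  0.38 -0.04] 0.1313 14.48
55 54.86 [-3.04  5.23  1.93  0.8   0.47 -0.04] 0.1313 14.8
57 56.86 [-3.06  5.39  1.42  0.8   0.47 -0.03] 0.1312 15.12
59 58.86 [-3.03  5.01  1.47  0.8   0.47 -0.06] 0.1312 15.43
61 60.86 [-3.12  5.13  1.44  0.74  0.54 -0.06] 0.1312 15.75
63 62.86 [-3.    4.81  1.81  0.71  0.5  -0.06] 0.1312 16.07
65 64.86 [-2.86  4.64  1.62  0.67  0.52 -0.05] 0.1312 16.38
67 66.86 [-3.27  4.36  2.08  0.63  0.57 -0.04] 0.1312 16.7
69 68.86 [-3.56  4.01  2.3   0.59  0.55 -0.05] 0.1312 17.02
71 70.86 [-4.19  4.08  2.15  0.6   0.62 -0.04] 0.1312 17.33
73 72.85 [-5.37  5.08  2.67  0.7   0.65 -0.12] 0.1312 17.65
75 74.85 [-6.86  6.17  3.95  0.83  0.74 -0.23] 0.1312 17.97
77 76.84 [-8.44  6.52  4.5   0.97  0.8  -0.29] 0.1312 18.28
79 78.84 [-10.19   7.37   5.78   1.09   0.89  -0.4 ] 0.1312 18.6
STOP
```

View pics/c4.png

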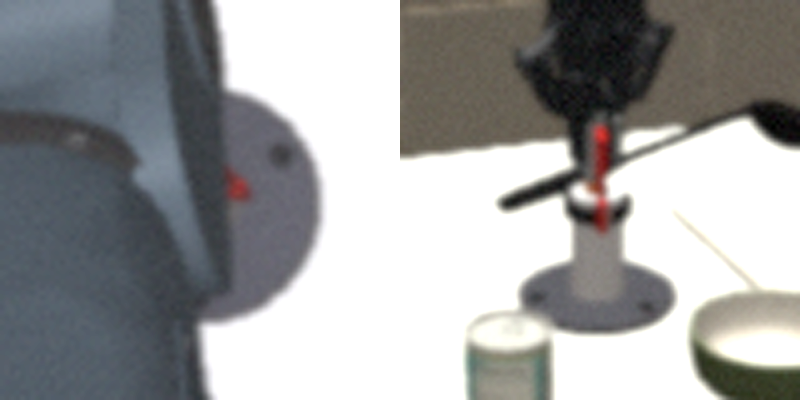

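The tab has swung round to about (600,150) in the side crop, on the -y side, and the moment is climbing steadily, which suggests it is at the stop. I'll measure the tab's angle and the ring height before handing in.

Run:
```python
from h import *
def meas(S):
    Y=cloud(S);A=S["pixels"].astype(int)
    m=(A[...,0]>A[...,1]*1.8+15)&(A[...,0]>A[...,2]*1.8+15)&(np.hypot(Y[...,0]-.515,Y[...,1]-.159)<.05)&(Y[...,2]>.10)&(Y[...,2]<.15)
    return Y[m]
P=np.load("side1.npy");px=np.load("side1px.npy").astype(int)
S0={"pixels":px};
m=(px[...,0]>px[...,1]*1.8+15)&(px[...,0]>px[...,2]*1.8+15)&(np.hypot(P[...,0]-.515,P[...,1]-.159)<.05)&(P[...,2]>.10)&(P[...,2]<.15)
S=optics.get_image("side");c=np.array([.5155,.159])
for n,Q in(("before",P[m]),("now",meas(S))):
    k=np.median(Q[:,:2],0);d=k-c;l=cv2.fitLine((Q[:,:2]*1000).astype(np.float32),cv2.DIST_HUBER,0,.01,.01).ravel()
    print(n,len(Q),k.round(4),"ang",np.degrees(np.arctan2(d[1],d[0]))%360,"r",np.hypot(*d),"line",np.degrees(np.arctan2(l[1],l[0]))%180)
A=S["pixels"].astype(int)
for v in range(180,195): print(v,[tuple(A[v,u]) for u in range(256,263)] and [int(A[v,u,0]-A[v,u,2]) for u in range(253,266)])
B=cv2.imread("pics/side3.png").astype(int)
print("before turn")
for v in range(180,195): print(v,[int(B[v,u,2]-B[v,u,0]) for u in range(253,266)])
T=optics.get_image("top");X=cloud(T);A=T["pixels"].astype(int)
m=(A[...,0]>A[...,1]*1.7+15)&(np.hypot(X[...,0]-.515,X[...,1]-.159)<.06);print("top red",X[m].round(4).tolist())
```

```text
before 63 [0.4908 0.1427] ang 213.4424621145857 r 0.02959518782010977 line 32.05917
now 28 [0.5075 0.1301] ang 254.46303590641335 r 0.029954726899606873 line 82.08187
180 [5, 2, 0, 0, 8, 20, 39, 55, 42, 19, 7, 3, 2]
181 [6, 1, -1, 1, 7, 19, 38, 50, 40, 16, 4, 4, 6]
182 [2, 1, 2, 2, 8, 21, 39, 49, 36, 13, 4, 6, 7]
183 [3, 0, 1, 4, 6, 20, 40, 43, 24, 12, 6, 8, 8]
184 [2, 2, 6, 9, 10, 17, 36, 34, 19, 10, 9, 8, 9]
185 [2, 5, 9, 17, 21, 30, 40, 31, 17, 10, 8, 7, 9]
186 [3, 5, 12, 24, 37, 47, 51, 34, 18, 9, 5, 4, 7]
187 [2, 4, 10, 20, 34, 46, 49, 37, 19, 7, 4, 3, 5]
188 [3, 4, 6, 9, 18, 27, 37, 34, 18, 7, 3, 3, 4]
189 [3, 2, 4, 6, 9, 18, 33, 43, 26, 10, 4, 3, 2]
190 [2, 2, 3, 3, 6, 17, 40, 61, 42, 16, 6, 3, 4]
191 [2, 1, 3, 5, 6, 17, 41, 59, 43, 20, 8, 3, 3]
192 [4, 2, 3, 4, 6, 16, 37, 49, 38, 18, 6, 2, -1]
193 [3, 2, 1, 4, 6, 21, 41, 45, 36, 17, 8, 1, 3]
194 [4, 3, 0, 3, 7, 24, 41, 46, 37, 18, 8, 2, 2]
before turn
180 [59, 58, 52, 39, 20, 6, 2, 3, 1, -1, -1, 0, 2]
181 [58, 67, 60, 42, 22, 8, 2, 1, 2, 1, 1, 2, 4]
182 [65, 67, 65, 47, 20, 6, 3, 2, 1, 2, 5, 6, 7]
183 [67, 64, 59, 43, 20, 9, 3, 2, 3, 4, 7, 8, 8]
184 [61, 62, 56, 41, 25, 13, 9, 10, 12, 11, 9, 9, 8]
185 [58, 60, 48, 46, 36, 29, 26, 26, 25, 16, 10, 6, 8]
186 [55, 44, 40, 43, 48, 50, 48, 47, 33, 17, 8, 5, 8]
187 [52, 32, 23, 23, 33, 45, 48, 42, 28, 13, 3, 4, 5]
188 [52, 25, 13, 10, 17, 22, 21, 21, 15, 7, 4, 2, 5]
189 [51, 21, 8, 5, 7, 7, 8, 7, 7, 5, 3, 3, 3]
190 [48, 22, 8, 5, 4, 5, 4, 4, 3, 5, 3, 4, 3]
191 [50, 27, 10, 4, 3, 3, 4, 3, 2, 4, 3, 3, 2]
192 [54, 35, 13, 5, 2, 4, 2, 0, 0, 2, 1, 2, 0]
193 [53, 43, 18, 1, 2, 3, 2, 0, 1, 1, 3, 0, 2]
194 [48, 38, 19, 6, 1, -2, 1, 0, 1, 1, 0, 2, 3]
top red [[0.506, 0.1245, 0.1206], [0.5077, 0.1238, 0.1112], [0.5068, 0.1249, 0.1041], [0.5069, 0.1227, 0.1031], [0.5063, 0.1265, 0.094], [0.5063, 0.1243, 0.0935]]
```

Run:
```python
from h import *
print(r.current_tool_pos(),r.current_contact_force(),r.current_finger_force(),r.current_t());print(r.hand_in())
```

```text
[0.51471782 0.15956985 0.13122917] [-10.00374927   7.84722394   4.10161832] 67.45695553952828 18.8
the job is handed in; nothing more can be done
None
```

The job is handed in at 18.8 s of the 48 s limit: the stem stands in the tube and is still gripped with its ring level with the rim (to about 0.5 mm), the lever was pushed about 42° until the moment rose as at a stop, and I never touched the tin, jar or bowl.

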